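Rock the battery block into the juicer and test the dome

ROBOT

A 6-joint arm with a two-finger parallel gripper is mounted at the origin on the work surface. World frame = base frame: x ahead of the robot, y to its left, z up, the work surface at z = 0. Lengths are in m, angles in rad, forces in N, time in s.
With the tool pointing down it reaches from about 0.3 to 0.75 m from the base axis. Payload 8.5 kg.
Tool frame: the origin (TCP) lies at the very end of the fingers, on their centre line; the grasp point (between the pads) lies 19 mm behind it (pinch_z is the distance from the TCP to the grasp point, in m); x points along the fingers, y is the direction in which the jaws open and shut, and the axes are right-handed (so a half turn about x gives the same grasp; the last joint's range is limited). The gripper opens to 88 mm and grips with 3 to 60 N. Pads are 18 mm wide; open, the fingers measure 123 mm over their backs; the gripper's body (75 mm by 187 mm) begins 45 mm behind the grasp point.
Start: joints at [0.978, 0.381, 1.297, -0, 1.464, -0.215], TCP at [0.203, 0.511, 0.239] pointing down, gripper open.
Joint ranges: [-3.11, 3.11], [-0.89, 2.33], [0.22, 2.48], [-1.42, 4.56], [0.17, 2.85], [-2.88, 2.88]. Speed limits (rad/s): [2.39, 2.39, 3.14, 3.14, 3.14, 3.14].

INTERFACE

Orientations are given as a unit quaternion [w, x, y, z].
In Python, from workcell import get_obs, snapshot, calibration, finish_job, search_frame, pinch_z gives the robot as it stands.
- The arm moves only by the tool step_arm, never from a script. Its argument "increments" is a list of rows, each a list of 3 entries, a list of its own where there are three numbers: the turn, a rotation vector about the tool's x, y, z in rad, then the shift along the tool's x, y, z in cm, then the opening, from 0 (shut) to 1 (fully open). In form: [[[ax, ay, az], [x, y, z], claw], ...]. A call has 1 to 12 rows; each row shifts and turns the pose as measured when the row begins, along the tool's axes as they then stand; what a row does not reach is not made up. A row lasts 1/8 s, in which the tool goes at most 62.5 mm and 10.7 degrees, less where a joint would pass 70% of its speed; a pose out of reach is approached as far as the arm can. A call with a gripper value outside its range is refused whole. The fingers move at their own pace and stop on an object; "grip_force" is the grip in N (left out, the last holds). Time passes only in rows, so rows that do not move let the fingers close. It gives the time, the measured TCP pose, the force and the opening at its end, in the units of the state.
- get_obs(): the state, without advancing time (a new reading comes with each control period).
- snapshot(name): name is "scene" or "side" or "wrist"; returns the picture (384x512x3 uint8, blue, green, red); there is no depth.
- calibration(name): a dict with "fx", "fy", "cx", "cy" (pixels), "origin" and "orientation" of the camera in the world. Camera axes: x right, y up, looking along -z (the intrinsics and any distortion apply to the point x, -y, -z); pixel columns grow to the right and rows downward; lengths in m; the calibration is good to about 2 mm. A picture is of the moment at which its call begins: read the wrist's pose just before it. calibration takes no time and is no camera call; for the wrist camera it gives the pose at the moment of the call.
- finish_job(): hands the job in, once; it reports no verdict.
Trained networks look in the newest picture that a camera, given by its name, has taken for a name from the list of things; names that differ only in an ending like _2 or _b are one class to them, and where a whole thing is asked for, a point or a joint stands for the part that bears it (a point fixed in the world has none). Each returns a list of dicts, best first, with "confidence" (0 to 1); they miss things now and then, are a little off and sometimes report something else, mostly with a low value. They report only what shows in the picture. A call takes as long as a camera call.
- search_frame(camera, target): "at" ([x, y, z] in m, in world coordinates, good to about 4 mm: the middle of the surface that is visible of it).
The state is a dict: "time": time; "joints": joint angles; "joint_velocities": joint speeds; "joint_torque": joint torques, N m; "eef_pos": TCP position; "orientation": TCP orientation; "ft_force": force on the tool from outside, world axes, zero at the start; "wrist_torque": the same for the moment, N m; "width": finger opening in m.
Only numpy, scipy, OpenCV 4.12 (cv2) and the standard library are available. Lean on these libraries where they do the work, as an engineer would, in place of code of your own. Each camera call takes 0.05 s, during which the arm holds its last target.

TASK

Fit the loose battery block into the pocket of the cordless juicer: tongue first under the orange lip and against the sprung contact, then rock the other end down until it lies flat and fully home. Then press the juicer's orange dome all the way down to test it and let it spring back. Work gently: the sprung contact must never be pushed with more than 12 N, nor the battery pressed into the juicer with more than 40 N, and leave the bowl, funnel, measuring cup and jug where they are.

Things in the scene. Friction and masses are not known exactly. Their poses are not given: they have to be found in the camera images.
- battery: Loose battery block, about 250 g (up to a third more or less), lying flat. Origin: centre of the underside of its main foot, z up. Foot: 46 mm along x, 76 along y, 18 high. A tongue, 30 mm wide and 7 high, underside level with the foot's, sticks out of its -y end to y = -52 mm (90 mm from tongue tip to heel).
- rib (a point): On the battery: centre of the top of its orange grip rib, 46 mm above the underside. The rib is 24 mm along x (grip it across x), 44 along y, and stands 28 mm up from the foot's top. Axes as the battery's.
- pocket (a point): Nominal centre of the pocket floor in the fixed white juicer's deck, 20 mm above the worktop; z up, +y to the tower, -y the tongue end. A seated battery has these axes, underside on the floor. The grey insert holding pocket, lip, contact and heel wall is clamped up to 10 mm to -y or +y of nominal, different each time, not measured: find it by feel. Deck: 33 mm high, 120 mm in x.
- lip (a point): Nominal middle of the lower edge of the orange lip, 45 mm to -y of pocket (real place up to 10 mm off in y, see there). The lip reaches from here outwards (-y) over the pocket's full width, underside 11.5 mm and top 15 mm above the pocket floor. The tongue goes under it only with the battery tilted, tongue end down, by about 12 to 20 degrees.
- contact_face (a point): Nominal middle of the free sprung brass contact's face under the lip, 46 mm to -y of pocket, 5 mm above the floor (up to 10 mm off in y; does not follow the contact). 24 mm wide, 1 to 9 mm high. Yields 8 mm to -y: about 1.6 N at first touch, 4.8 N at its hard stop. The battery drops flat only with it pushed in 5 to 8 mm; then the spring holds the heel against the heel wall.
- heel_wall (a point): Nominal top middle of the pocket's heel wall, 39 mm to +y of pocket, 15 mm above the floor (up to 10 mm off in y). Inner face at 39 mm up to 10 mm height, flaring to 40.5 mm at the rim. Side walls: pocket 48.2 mm wide in x up to 9 mm above the floor, then flaring 4 mm each side up to the 15 mm rim.
- dome_top (a point): Crown of the juicer's orange press dome (reamer), on top of the white tower, 210 mm above the worktop when free and 190 mm to +y of the pocket point. The crown is flat and 32 mm across, the dome 100 mm at its foot; the tower is 140 mm across.
- dome (a joint): Travel of the press dome: 0 up (free), 0.008 m fully down. It takes about 3 N to start and 7 N at the bottom, and springs back.
- bowl: Glass collecting bowl under the tower's spout (beyond the tower at +y), 116 mm across, 60 mm high. Origin: centre of its underside. Leave it.
- funnel: Steel funnel standing mouth down, 92 mm across, 85 mm high. Origin: centre of its underside. Leave it.
- measuring_cup: Aluminium measuring cup, 72 mm across, 70 mm high, handle towards its +y reaching 66 mm out. Origin: centre of its underside. Leave it.
- jug: White ceramic jug with a twist cap, 110 mm across, 172 mm high, handle towards its +x reaching 89 mm out. Origin: centre of its underside. Leave it.

How it is judged:
On the way, in this order (a step that is already met when the one before it is completed fails the run):
1. the battery lies flat and fully home in the pocket (z of battery in the frame of pocket below 0.002 m and angle between battery's own z axis and vertical below 0.035 rad and angle between the y axis of battery and the y axis of pocket, either way round below 0.06 rad and y of battery in the frame of pocket between -0.014 and 0.014 m and x of battery in the frame of pocket between -0.004 and 0.004 m), for 0.2 s.
2. the dome is pressed down, 6 mm or more of its 8 mm (value of joint dome above 0.006 m), for 0.05 s.
At the end, for the whole second after the job is handed in: The battery rests in the pocket, flat within 2 degrees, its underside within 2 mm of the pocket floor, in line with the pocket within 0.06 rad, within 4 mm of the pocket point in x and 14 mm in y; the dome is back up within 2 mm (all of step 1 and linear speed of battery below 0.01 m/s and value of joint dome below 0.002 m); the robot touches nothing.
It fails at once if the battery pushes the sprung contact with more than 12 N (contact force between battery and contact_c0 above 12 N).
It fails at once if the battery is pressed against the juicer with more than 40 N (contact force between battery and juicer above 40 N).
It fails at once if the robot or its fingers push on the juicer with more than 40 N (contact force between any of the arm, the fingers and juicer above 40 N).
It fails at once if the bowl, funnel, measuring cup or jug is moved by more than 20 mm (distance of any of bowl, funnel, measuring_cup, jug from where it was at the start of the episode above 0.02 m).
It also fails if it takes over 72 s, if anything falls off the work surface, if the arm or the gripper's body presses on something with over 40 N, if the wrist force passes 120 N, or if a joint passes its speed limit or range.

## Working session

There is one attempt and no reset: what is moved stays moved. The work goes in short steps, Python scripts to look and compute and a tool call to move; the robot and the scene stay as the last step left them, time stands still between calls to the robot, and variables do not carry over. Pictures are saved under pics/ and viewed, and the job is handed in when it is done.

Besides the shell and the picture viewer there is one more tool, called by a JSON object that holds its "name" and its "arguments". step_arm: Moves the arm, as the interface text tells. Its arguments: {"type":"object","properties":{"increments":{"type":"array","items":{"type":"array"}},"grip_force":{"type":"number"}},"required":["increments"]}

```bash
ls; mkdir -p pics; cat > h.py <<'E'
import numpy as np,cv2
from workcell import *
from scipy.spatial.transform import Rotation as R
def Rq(q): return R.from_quat([q[1],q[2],q[3],q[0]])
def pose():
    o=get_obs(); return np.array(o['eef_pos']),Rq(o['orientation']),o
def proj(c,P):
    p=Rq(c['orientation']).inv().apply(np.array(P)-c['origin']); 
    return np.array([c['cx']+c['fx']*p[0]/-p[2], c['cy']+c['fy']*(-p[1])/-p[2]])
def ray(c,u,v,z):
    d=Rq(c['orientation']).apply([(u-c['cx'])/c['fx'],-(v-c['cy'])/c['fy'],-1]); o=np.array(c['origin'])
    return o+d*(z-o[2])/d[2]
def snap(n,f):
    im=snapshot(n); cv2.imwrite('pics/'+f,im); return im
E
python3 - <<'E'
from h import *
p,r,o=pose(); print(o); print(r.as_matrix().round(3)); print(pinch_z)
for n in['scene','side','wrist']:
    snap(n,n+'0.png'); print(n,calibration(n))
    for t in['battery','rib','dome_top','pocket','lip','heel_wall','funnel','jug']:
        try: print(t,[(np.round(d['at'],3),round(d['confidence'],2)) for d in search_frame(n,t)][:2])
        except Exception as e: print(t,e)
print(get_obs()['time'])
E
```

```text
pics
{'time': 0.0, 'joints': array([ 9.77699572e-01,  3.81229088e-01,  1.29828980e+00,  1.31389927e-06,
        1.46358520e+00, -2.15295145e-01]), 'joint_velocities': array([-0.0008948 , -0.00035573,  0.00120547,  0.00185218,  0.00029135,
        0.00208901]), 'joint_torque': array([ 1.03369046e-03, -4.37933707e+01, -2.24557722e+01,  7.13355979e-02,
        3.52639414e-02, -1.75707610e-04]), 'eef_pos': array([0.2027182 , 0.51096962, 0.23811021]), 'orientation': array([ 0.69431743,  0.13228894,  0.6947386 , -0.13327121]), 'ft_force': array([-0.204643  ,  0.611066  ,  0.45439944]), 'wrist_torque': array([ 0.01383521,  0.02425794, -0.0118976 ]), 'width': 0.08797625464798368}
[[-0.001  0.369  0.929]
 [-0.001  0.929 -0.369]
 [-1.    -0.001 -0.   ]]
0.0187
scene {'fx': 352.92635289736614, 'fy': 352.92635289736614, 'cx': 253.73563532190965, 'cy': 188.70183237066425, 'origin': array([0.95773244, 0.4178209 , 0.69844756]), 'orientation': array([0.30381062, 0.12157687, 0.36616525, 0.87111491])}
battery [(array([ 0.539, -0.293,  0.021]), 0.68)]
rib [(array([ 0.538, -0.297,  0.018]), 0.75), (arra
[... 705 characters left out ...]
87,  0.02 ]), 0.62), (array([0.726, 0.109, 0.115]), 0.19)]
dome_top [(array([0.532, 0.122, 0.189]), 0.61)]
pocket [(array([0.524, 0.113, 0.075]), 0.88)]
lip [(array([0.525, 0.115, 0.078]), 0.81)]
heel_wall [(array([0.524, 0.117, 0.078]), 0.77), (array([ 0.528, -0.292,  0.02 ]), 0.54)]
funnel [(array([ 0.726, -0.053,  0.025]), 0.9)]
jug [(array([0.728, 0.11 , 0.115]), 0.62)]
wrist {'fx': 306.99647785423355, 'fy': 306.99647785423355, 'cx': 255.62159371227486, 'cy': 187.96063765775645, 'origin': array([0.13651746, 0.53810034, 0.38404059]), 'orientation': array([ 0.81896982, -0.11739681, -0.07931427,  0.55607165])}
battery []
rib []
dome_top []
pocket []
lip []
heel_wall []
funnel []
jug []
1.35
```

View pics/scene0.png

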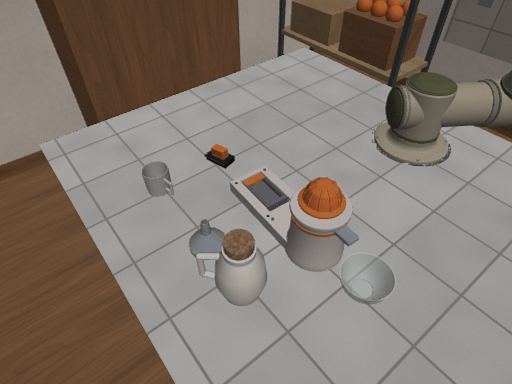

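View pics/side0.png

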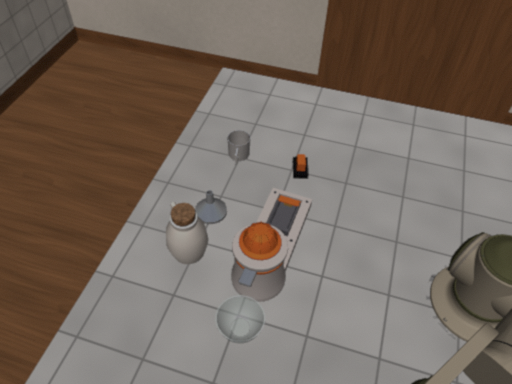

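{"name": "step_arm", "arguments": {"increments": [[[0.17,0,0],[-4,0,0],1],[[0.17,0,0],[-4,0,0],1],[[0.17,0,0],[-4,0,0],1],[[0.17,0,0],[-4,0,0],1],[[0.17,0,0],[0,0,0],1],[[0.17,0,0],[0,0,0],1],[[0.17,0,0],[0,0,0],1]]}}

```text
time: 2.22
eef_pos: [0.2027, 0.5109, 0.4041]
orientation: [-0.491, -0.509, -0.491, 0.509]
ft_force: [-0.9, -0.7, -1.6]
width: 0.0882
```

```bash
python3 - <<'E'
from h import *
p,r,o=pose(); print(p,r.as_matrix().round(3),o['joints'],o['time'])
c=calibration('wrist');print(Rq(c['orientation']).apply([0,0,-1]))
E
```

```text
[0.20274283 0.51093711 0.40413936] [[-0.     0.999 -0.035]
 [-0.    -0.035 -0.999]
 [-1.    -0.     0.   ]] [ 9.77630939e-01  3.25402150e-01  9.18221570e-01 -5.96501950e-06
  1.89801110e+00  1.01304601e+00] 2.225
[-0.01112699 -0.2815237  -0.95948976]
```

{"name": "step_arm", "arguments": {"increments": [[[-0.035,0,0],[0,3,5.1],1],[[0,0,0],[0,3,5.1],1],[[0,0,0],[0,3,5.1],1],[[0,0,0],[0,3,5.1],1],[[0,0,0],[0,3,5.1],1],[[0,0,0],[0,3,5.1],1],[[0,0,0],[0,3,5.1],1],[[0,0,0],[0,3,5.1],1],[[0,0,0],[0,3,5.1],1],[[0,0,0],[0,3,5.1],1],[[0,0,0],[0,3,5.1],1],[[0,0,0],[0,0,0],1]]}}

```text
time: 3.72
eef_pos: [0.5388, -0.07, 0.4028]
orientation: [0.5, 0.5, 0.5, -0.5]
ft_force: [0.2, -0.0, 0.3]
width: 0.0884
```

```bash
python3 - <<'E'
from h import *
p,r,o=pose(); print(p,r.as_matrix().round(3),o['joints'],o['time'])
im=snap('wrist','w1.png'); c=calibration('wrist')
import pickle; pickle.dump(c,open('w1.pkl','wb'))
for t in['battery','rib','pocket','lip','heel_wall','dome_top']:
    print(t,[(np.round(d['at'],3),round(d['confidence'],2)) for d in search_frame('wrist',t)][:2])
E
```

```text
[ 0.53879775 -0.07002476  0.4028093 ] [[ 0.001  1.    -0.001]
 [ 0.    -0.001 -1.   ]
 [-1.     0.001 -0.   ]] [-3.47499129e-01  3.12089059e-01  9.41308268e-01  6.18765990e-04
  1.88779413e+00 -3.46645645e-01] 3.725
battery []
rib [(array([ 0.528, -0.295,  0.018]), 0.64)]
pocket [(array([0.534, 0.018, 0.034]), 0.58)]
lip [(array([0.532, 0.015, 0.028]), 0.58)]
heel_wall [(array([0.535, 0.02 , 0.03 ]), 0.93)]
dome_top [(array([0.541, 0.075, 0.19 ]), 0.96)]
```

View pics/w1.png

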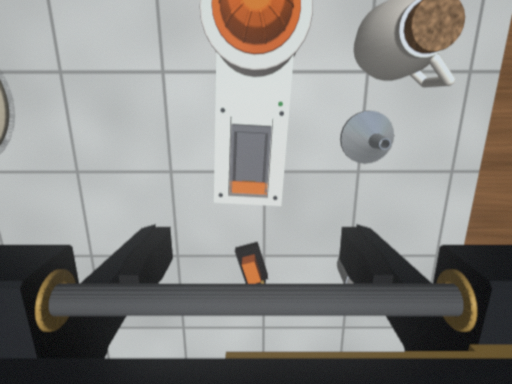

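```bash
python3 - <<'E'
import cv2,numpy as np
im=cv2.imread('pics/w1.png')
a=cv2.resize(im[50:215,195:305],None,fx=4,fy=4,interpolation=cv2.INTER_CUBIC)[:600]
b=cv2.resize(im[230:310,220:290],None,fx=4,fy=4,interpolation=cv2.INTER_CUBIC)
o=np.zeros((600,740,3),np.uint8);o[:,:440]=a;o[:320,450:730]=b
cv2.imwrite('pics/w1z.png',o)
E
```

```text
(no output)
```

View pics/w1z.png

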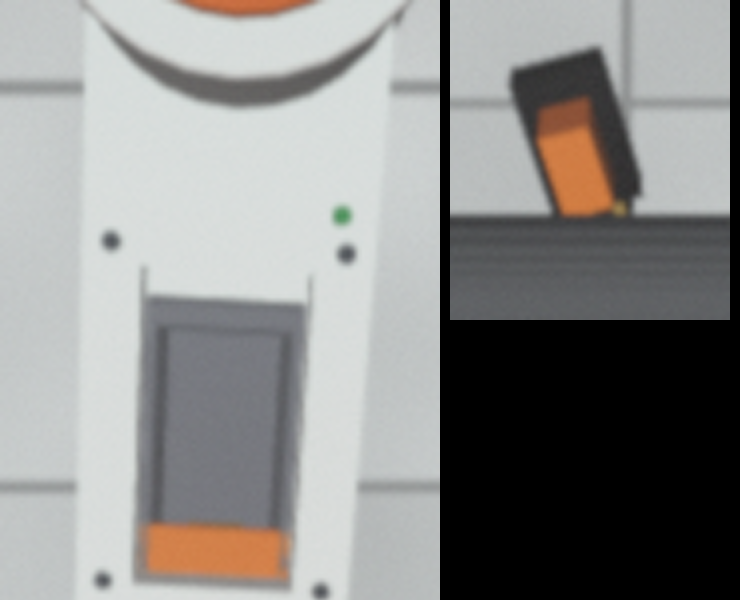

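```bash
python3 - <<'E'
from h import *
import pickle; c=pickle.load(open('w1.pkl','rb')); print(c)
def f(n,u,v,z,full=False):
    if not full: u,v=u/4+195-.375,v/4+50-.375
    print(n,np.round(ray(c,u,v,z)*1000,1))
f('insBL',135,582,.033);f('insBR',290,588,.033)
f('lipL',147,525,.035);f('lipR',288,533,.035)
f('lipbL',147,573,.035);f('lipbR',288,580,.035)
f('topL',148,297,.035);f('topR',305,303,.035)
f('innL',165,328,.02);f('innR',290,335,.02)
f('innL9',165,328,.029);f('innR9',290,335,.029)
f('slitL',144,266,.033);f('slitR',311,273,.033)
f('innBL',155,522,.02);f('innBR',275,528,.02)
f('scTL',111,240,.033);f('scTR',346,254,.033);f('scBL',103,580,.033);f('scBR',321,591,.033)
f('deckBL',213,203,.033,1);f('deckBR',282,206,.033,1)
def g(n,u,v,z): f(n,u/4-450/4+220-.375,v/4+230-.375,z,1)
g('heelL',511,72,.018);g('heelR',601,47,.018);g('ribtL',538,137,.046);g('ribtR',590,122,.046);g('ribbL',538,105,.018);g('ribbR',590,97,.018)
g('footR',640,190,.018)
E
```

```text
{'fx': 306.99647785423355, 'fy': 306.99647785423355, 'cx': 255.62159371227486, 'cy': 187.96063765775645, 'origin': array([0.5388107 , 0.00426852, 0.5489156 ]), 'orientation': array([ 9.89858272e-01, -1.42057646e-01, -2.59655968e-04,  3.97876327e-04])}
insBL [ 491.1 -160.1   33. ]
insBR [ 559.5 -162.9   33. ]
lipL [ 497.1 -133.6   35. ]
lipR [ 558.2 -137.1   35. ]
lipbL [ 496.7 -155.3   35. ]
lipbR [ 558.5 -158.5   35. ]
topL [499.6 -36.6  35. ]
topR [564.2 -39.   35. ]
innL [505.4 -50.7  20. ]
innR [558.7 -53.7  20. ]
innL9 [506.  -49.8  29. ]
innR9 [558.4 -52.7  29. ]
slitL [498.1 -24.3  33. ]
slitR [566.5 -27.   33. ]
innBL [ 499.5 -136.2   20. ]
innBR [ 553.  -138.9   20. ]
scTL [484.9 -14.   33. ]
scTR [580.7 -19.4  33. ]
scBL [ 477.  -159.2   33. ]
scBR [ 573.2 -164.2   33. ]
deckBL [ 463.4 -174.8   33. ]
deckBR [ 586.2 -180.4   33. ]
heelL [ 499.6 -270.2   18. ]
heelR [ 542.6 -257.    18. ]
ribtL [ 513.5 -288.7   46. ]
ribtR [ 537.4 -281.    46. ]
ribbL [ 512.3 -287.7   18. ]
ribbR [ 537.4 -283.4   18. ]
footR [ 562.  -334.3   18. ]
```

{"name": "step_arm", "arguments": {"increments": [[[0,0,0],[3,-0.3,4.1],1],[[0,0,0],[3,-0.3,4.1],1],[[0,0,0],[3,-0.3,4.1],1],[[0,0,0],[3,-0.3,4.1],1],[[0,0,0],[3,-0.3,4.1],1],[[-0.14,0,0],[0,0,0],1],[[-0.14,0,0],[0,0,0],1],[[0,0,0],[0,0,0],1]]}}

```text
time: 5.08
eef_pos: [0.5244, -0.2707, 0.2541]
orientation: [0.573, 0.421, 0.566, -0.418]
ft_force: [-0.2, 0.4, 0.1]
width: 0.0878
```

```bash
python3 - <<'E'
from h import *
p,r,o=pose(); print(p,r.as_matrix().round(3),o['time'])
im=snap('wrist','w2.png'); c=calibration('wrist')
import pickle; pickle.dump(c,open('w2.pkl','wb'))
b=cv2.resize(im[60:260,130:390],None,fx=3,fy=3,interpolation=cv2.INTER_CUBIC)
cv2.imwrite('pics/w2z.png',b)
E
```

```text
[ 0.52442197 -0.2706779   0.25408431] [[ 0.01   0.955  0.297]
 [-0.002  0.297 -0.955]
 [-1.     0.009  0.005]] 5.075
```

View pics/w2z.png

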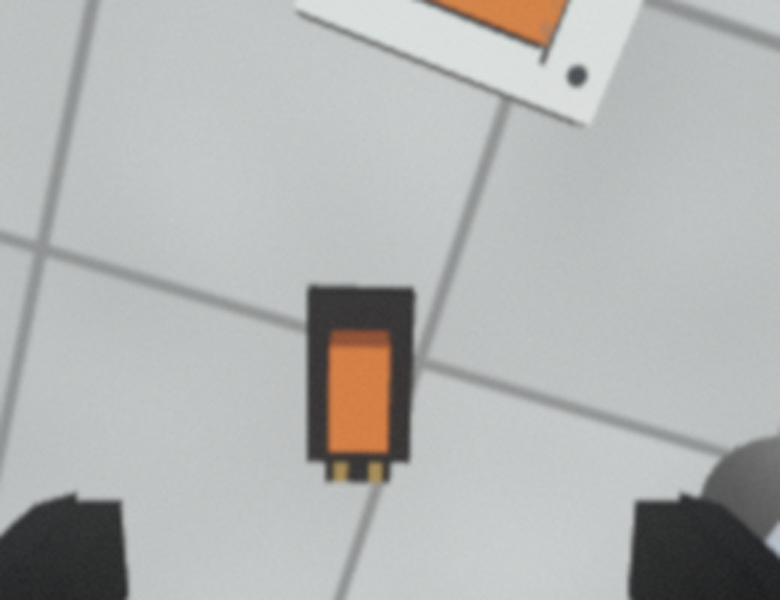

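```bash
python3 - <<'E'
from h import *
import pickle; c=pickle.load(open('w2.pkl','rb'))
def f(n,u,v,z):
    u,v=u/3+130-.333,v/3+60-.333
    q=ray(c,u,v,z); print(n,np.round(q*1000,1)); return q
hl=f('heelL',308,287,.018);hr=f('heelR',414,289,.018);fl=f('ftL',307,461,.018);fr=f('ftR',409,461,.018)
rs=[f('r',329,346,.046),f('r',391,346,.046),f('r',328,453,.046),f('r',388,453,.046)]
tl=f('tip',327,481,.007);tr=f('tip',390,481,.007)
print('rib',np.mean(rs,0),'foot',(hl+hr+fl+fr)/4)
y=(hl+hr-fl-fr);print('yaw',np.degrees(np.arctan2(-y[0],y[1])), np.degrees(np.arctan2((hr-hl)[1],(hr-hl)[0])))
p,r,o=pose()
t=np.mean(rs,0); t[2]=.0205
print('delta tool cm',r.inv().apply(t-p)*100)
E
```

```text
heelL [ 498.7 -276.6   18. ]
heelR [ 541.3 -264.3   18. ]
ftL [ 519.7 -351.6   18. ]
ftR [ 562.9 -338.4   18. ]
r [ 513.4 -291.2   46. ]
r [ 536.8 -284.    46. ]
r [ 525.7 -334.7   46. ]
r [ 549.2 -327.5   46. ]
tip [ 531.6 -362.7    7. ]
tip [ 559.3 -354.3    7. ]
rib [ 0.53125131 -0.30935235  0.046     ] foot [ 0.53065026 -0.3077237   0.018     ]
yaw 15.917316382913457 16.021222277164473
delta tool cm [23.38879074 -0.72072352  3.77006917]
```

{"name": "step_arm", "arguments": {"increments": [[[0.023,0.005,-0.009],[0,0,0],1],[[0,0,0],[3.3,-0.1,0.63],1],[[0,0,0],[3.3,-0.1,0.63],1],[[0,0,0],[3.3,-0.1,0.63],1],[[0,0,0],[3.3,-0.1,0.63],1],[[0,0,0],[3.3,-0.1,0.63],1],[[0,0,0],[3.3,-0.1,0.63],1],[[0,0,0],[0,0,0],1]]}}

```text
time: 6.12
eef_pos: [0.5315, -0.3083, 0.0538]
orientation: [0.562, 0.431, 0.559, -0.432]
ft_force: [-0.1, 0.2, -0.2]
width: 0.0882
```

```bash
cat >> h.py <<'E'
def delta(t,yaw,tilt=0):
    "needed turn, shift (cm) in tool axes; yaw deg of pocket y; tilt: tongue-down deg"
    p,r,o=pose(); cy,sy=np.cos(np.radians(yaw)),np.sin(np.radians(yaw))
    X=np.array([cy,sy,0]);Y=np.array([-sy,cy,0]);Z=np.array([0,0,1.])
    M=R.from_matrix(np.c_[-Z,X,-Y]); M=R.from_rotvec(X*np.radians(tilt))*M
    print('p',p.round(4),'F',np.round(o['ft_force'],2),'T',np.round(o['wrist_torque'],2),'w',round(o['width'],4),'t',o['time'])
    print('turn',(r.inv()*M).as_rotvec().round(4),'shift cm',(r.inv().apply(np.array(t)-p)*100).round(2))
E
python3 - <<'E'
from h import *
delta([.53125,-.30935,.0205],15.9)
E
```

```text
p [ 0.5315 -0.3083  0.0538] F [-0.08  0.24 -0.22] T [-0.1   0.08 -0.01] w 0.0882 t 6.125
turn [-0.0184  0.0044 -0.0021] shift cm [ 3.33 -0.06  0.08]
```

{"name": "step_arm", "arguments": {"increments": [[[-0.018,0,0],[1.1,-0.03,0.05],1],[[0,0,0],[1.1,-0.03,0.03],1],[[0,0,0],[1.1,0,0],1],[[0,0,0],[0,0,0],1]]}}

```text
time: 6.62
eef_pos: [0.5327, -0.3095, 0.0222]
orientation: [0.568, 0.426, 0.561, -0.427]
ft_force: [0.5, 0.8, 0.1]
width: 0.0884
```

```bash
python3 - <<'E'
from h import *
delta([.53125,-.30935,.0205],15.9)
E
```

```text
p [ 0.5327 -0.3095  0.0222] F [0.48 0.78 0.08] T [-0.03  0.06 -0.03] w 0.0884 t 6.625
turn [-0.0002  0.0087 -0.0048] shift cm [ 0.17 -0.14 -0.06]
```

Good. Close with a moderate grip.

{"name": "step_arm", "arguments": {"increments": [[[0,0.008,-0.004],[0.1,-0.14,0],1],[[0,0,0],[0,0,0],0.5],[[0,0,0],[0,0,0],0.1],[[0,0,0],[0,0,0],0.1],[[0,0,0],[0,0,0],0.1],[[0,0,0],[0,0,0],0.1],[[0,0,0],[0,0,0],0.1]], "grip_force": 45}}

```text
time: 7.5
eef_pos: [0.5317, -0.3103, 0.0223]
orientation: [0.565, 0.426, 0.563, -0.426]
ft_force: [-0.8, -0.7, 0.3]
width: 0.0303
```

```bash
python3 - <<'E'
from h import *
delta([.53125,-.30935,.0205],15.9)
E
```

```text
p [ 0.5317 -0.3103  0.0223] F [-0.84 -0.72  0.27] T [-0.08  0.04  0.02] w 0.0303 t 7.5
turn [-0.0003  0.0018 -0.0016] shift cm [ 0.18 -0.02 -0.1 ]
```

Still closing; a few more resting rows.

{"name": "step_arm", "arguments": {"increments": [[[0,0,0],[0,0,0],0.1],[[0,0,0],[0,0,0],0.1],[[0,0,0],[0,0,0],0.1]]}}

```text
time: 7.88
eef_pos: [0.5317, -0.3103, 0.0223]
orientation: [0.565, 0.426, 0.563, -0.426]
ft_force: [0.3, 0.1, -0.5]
width: 0.0233
```

```bash
python3 - <<'E'
from h import *
delta([.53125,-.30935,.0205],15.9)
E
```

```text
p [ 0.5317 -0.3103  0.0223] F [ 0.31  0.12 -0.5 ] T [-0.07  0.12 -0.02] w 0.0233 t 7.875
turn [-0.0003  0.0018 -0.0014] shift cm [ 0.18 -0.01 -0.1 ]
```

{"name": "step_arm", "arguments": {"increments": [[[0,0,0],[-1,0,0],0.1],[[0,0,0],[-3,0,0],0.1],[[0,0,0],[-4,0,0],0.1],[[0.11,0,0],[-4,0,0],0.1],[[0.11,0,0],[-4,0,0],0.1],[[0.11,0,0],[-4,0,0],0.1],[[0,0,0],[-2.5,0,-3.5],0.1],[[0,0,0],[0,0,-3.5],0.1],[[0,0,0],[0,0,-3.5],0.1],[[0,0,0],[0,0,0],0.1]]}}

```text
time: 9.12
eef_pos: [0.5365, -0.2014, 0.2585]
orientation: [0.484, 0.517, 0.483, -0.515]
ft_force: [0.3, -1.3, -2.2]
width: 0.0238
```

```bash
python3 - <<'E'
from h import *
delta([.5297,-.0908,.15],-3)
im=snap('wrist','w3.png'); c=calibration('wrist')
import pickle; pickle.dump(c,open('w3.pkl','wb'))
b=cv2.resize(im[0:200,130:390],None,fx=3,fy=3,interpolation=cv2.INTER_CUBIC)
cv2.imwrite('pics/w3z.png',b)
E
```

```text
p [ 0.5365 -0.2014  0.2585] F [ 0.26 -1.32 -2.17] T [-0.09  0.01 -0.06] w 0.0238 t 9.125
turn [-0.0127 -0.0007 -0.0015] shift cm [ 10.86  -1.41 -10.98]
```

View pics/w3.png

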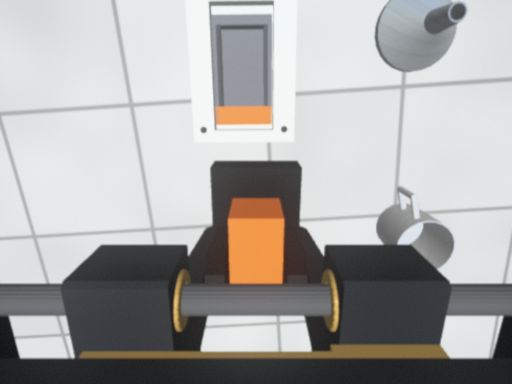

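View pics/w3z.png

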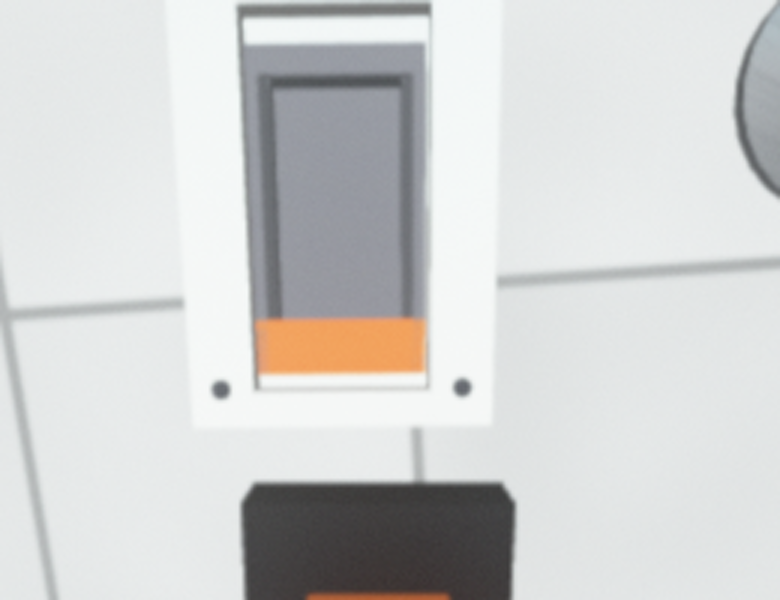

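```bash
python3 - <<'E'
from h import *
import pickle; c=pickle.load(open('w3.pkl','rb'))
yaw=np.radians(-3);P=np.array([.5297,-.0908,.02]);X=np.array([np.cos(yaw),np.sin(yaw),0]);Y=np.array([-np.sin(yaw),np.cos(yaw),0])
def f(n,u,v,z,o=P,X=X,Y=Y):
    q=ray(c,u/3+130-.333,v/3-.333,z); d=q-o; print(n,np.round(q*1000,1),'pocket',round(d@X*1000,1),round(d@Y*1000,1))
f('lipL',258,318,.035);f('lipR',424,318,.035)
f('lipbL',258,373,.035);f('lipbR',424,373,.035)
f('rimL',258,73,.035);f('rimR',412,73,.035)
f('flL',275,87,.02);f('flR',402,87,.02);f('flL9',275,87,.03);f('flR9',402,87,.03)
f('flbL',281,310,.02);f('flbR',402,310,.02)
f('slTL',240,6,.033);f('slTR',432,6,.033);f('slBL',257,388,.033);f('slBR',428,388,.033)
f('scL',221,390,.033);f('scR',462,387,.033);f('dkL',194,428,.033);f('dkR',491,426,.033)
p,r,o=pose();M=r.as_matrix();X=M[:,1];Y=-M[:,2]
print('battery rel TCP')
f('heelL',255,484,.254,p,X,Y);f('heelR',503,484,.254,p,X,Y)
f('ribL',307,594,.282,p,X,Y);f('ribR',450,594,.282,p,X,Y)
f('L',242,510,.254,p,X,Y);f('R',515,510,.254,p,X,Y)
E
```

```text
lipL [ 495.4 -135.7   35. ] pocket -31.9 -46.6
lipR [ 559.5 -140.    35. ] pocket 32.3 -47.5
lipbL [ 493.3 -156.5   35. ] pocket -32.9 -67.5
lipbR [ 558.4 -160.8   35. ] pocket 32.3 -68.4
rimL [504.2 -50.7  35. ] pocket -27.6 38.7
rimR [559.6 -54.4  35. ] pocket 28.0 37.9
flL [508.6 -52.7  20. ] pocket -23.1 37.0
flR [556.3 -55.8  20. ] pocket 24.7 36.3
flL9 [509.4 -54.7  30. ] pocket -22.1 35.0
flR9 [555.9 -57.8  30. ] pocket 24.5 34.4
flbL [ 503.  -133.4   20. ] pocket -24.4 -44.0
flbR [ 551.5 -136.7   20. ] pocket 24.2 -44.7
slTL [499.8 -28.5  33. ] pocket -33.1 60.7
slTR [568. -33.  33.] pocket 35.2 59.7
slBL [ 492.  -162.4   33. ] pocket -33.9 -73.5
slBR [ 559.7 -166.9   33. ] pocket 34.0 -74.5
scL [ 477.7 -162.3   33. ] pocket -48.2 -74.1
scR [ 573.2 -167.4   33. ] pocket 47.5 -74.3
dkL [ 465.1 -176.5   33. ] pocket -60.0 -89.0
dkR [ 584.2 -183.7   33. ] pocket 59.3 -89.9
battery rel TCP
heelL [ 519.9 -158.7  254. ] pocket -19.4 42.7
heelR [ 560.8 -161.4  254. ] pocket 21.5 42.7
ribL [ 529.7 -169.3  282. ] pocket -9.0 32.8
ribR [ 549.5 -170.6  282. ] pocket 10.9 32.8
L [ 517.3 -162.9  254. ] pocket -21.7 38.3
R [ 562.7 -166.   254. ] pocket 23.7 38.3
```

```bash
cat >> h.py <<'E'
PW=np.array([.5288,-.0926,.020]);YAW=-3.3
def tgt(yt,zt,th,PW=PW,x=0):
    t=np.radians(th);y=(yt+51.3*np.cos(t)-22.3*np.sin(t))/1000;z=(zt+51.3*np.sin(t)+22.3*np.cos(t))/1000
    a=np.radians(YAW); w=PW+np.array([np.cos(a)*x/1000-np.sin(a)*y,np.sin(a)*x/1000+np.cos(a)*y,z])
    delta(w,YAW,th)
def cur():
    p,r,o=pose(); M=r.as_matrix(); Yb=-M[:,2]; th=np.degrees(np.arcsin(Yb[2])); a=np.radians(YAW)
    d=(p-PW)*1000; t=np.radians(th); x=d@[np.cos(a),np.sin(a),0]; y=d@[-np.sin(a),np.cos(a),0]
    Fy=np.array(o['ft_force'])@[-np.sin(a),np.cos(a),0];Fx=np.array(o['ft_force'])@[np.cos(a),np.sin(a),0]
    print('x %.2f yt %.2f zt %.2f tilt %.2f yaw %.2f | Fx %.2f Fy %.2f Fz %.2f T %s t %.2f w %.4f'%(x,y-51.3*np.cos(t)+22.3*np.sin(t),d[2]-51.3*np.sin(t)-22.3*np.cos(t),th,np.degrees(np.arctan2(-Yb[0],Yb[1])),Fx,Fy,o['ft_force'][2],np.round(o['wrist_torque'],2),o['time'],o['width']))
E
python3 - <<'E'
from h import *
cur(); tgt(-38,30,16)
E
```

```text
x 14.00 yt -160.68 zt 216.05 tilt 0.01 yaw -3.79 | Fx 0.28 Fy 0.03 Fz -1.71 T [-0.06  0.07  0.05] t 9.18 w 0.0239
p [ 0.5365 -0.2026  0.2584] F [ 0.28  0.01 -1.71] T [-0.06  0.07  0.05] w 0.0239 t 9.175
turn [-0.0083  0.2791 -0.0027] shift cm [ 17.28  -1.52 -11.44]
```

{"name": "step_arm", "arguments": {"increments": [[[-0.008,0,0],[2,-0.37,-2.85],0.1],[[0,0,0],[2,-0.37,-2.85],0.1],[[0,0,0],[2,-0.37,-2.85],0.1],[[0,0,0],[2,-0.37,-2.85],0.1],[[0,0.14,0],[0,0,0],0.1],[[0,0.14,0],[0,0,0],0.1],[[0,0,0],[0,0,0],0.1]]}}

```text
time: 10.05
eef_pos: [0.5288, -0.0912, 0.1756]
orientation: [0.411, 0.584, 0.547, -0.437]
ft_force: [-0.7, 0.6, -3.4]
width: 0.024
```

```bash
python3 - <<'E'
from h import *
cur(); tgt(-38,30,16)
E
```

```text
x -0.10 yt -41.54 zt 119.76 tilt 16.32 yaw -3.61 | Fx -0.77 Fy 0.53 Fz -3.38 T [-0.32  0.09  0.03] t 10.05 w 0.0240
p [ 0.5288 -0.0912  0.1756] F [-0.74  0.57 -3.38] T [-0.32  0.09  0.03] w 0.024 t 10.05
turn [-0.0052 -0.0055 -0.0031] shift cm [ 8.74 -0.01  2.17]
```

{"name": "step_arm", "arguments": {"increments": [[[-0.005,-0.005,-0.003],[2.9,0,0.72],0.1],[[0,0,0],[2.9,0,0.72],0.1],[[0,0,0],[2.9,0,0.72],0.1],[[0,0,0],[0,0,0],0.1]]}}

```text
time: 10.55
eef_pos: [0.5299, -0.0907, 0.0848]
orientation: [0.418, 0.578, 0.545, -0.441]
ft_force: [-0.3, 0.2, -1.6]
width: 0.0239
```

```bash
python3 - <<'E'
from h import *
cur(); tgt(-38,6,16)
snap('side','s4.png')
im=snap('wrist','w4.png')
s=cv2.imread('pics/s4.png')[170:310,220:340]; cv2.imwrite('pics/s4z.png',np.hstack([cv2.resize(s,None,fx=3,fy=3,interpolation=cv2.INTER_CUBIC),cv2.resize(im[0:420//2,140:370][:140],None,fx=1.8,fy=3)][:2]))
E
```

```text
x 1.00 yt -41.71 zt 29.81 tilt 15.21 yaw -3.29 | Fx -0.28 Fy 0.23 Fz -1.58 T [-0.31  0.08  0.04] t 10.55 w 0.0239
p [ 0.5299 -0.0907  0.0848] F [-0.26  0.24 -1.58] T [-0.31  0.08  0.04] w 0.0239 t 10.55
turn [ 0.0002  0.0139 -0.0026] shift cm [ 2.32 -0.11  0.3 ]
```

View pics/w4.png

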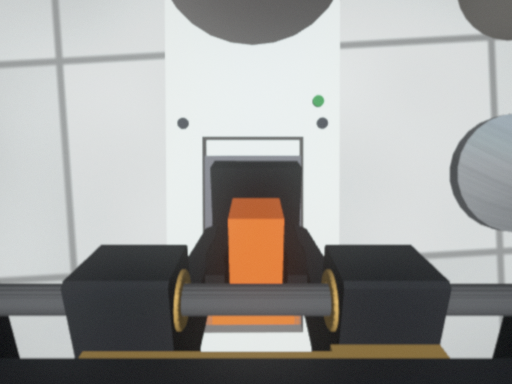

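View pics/s4z.png

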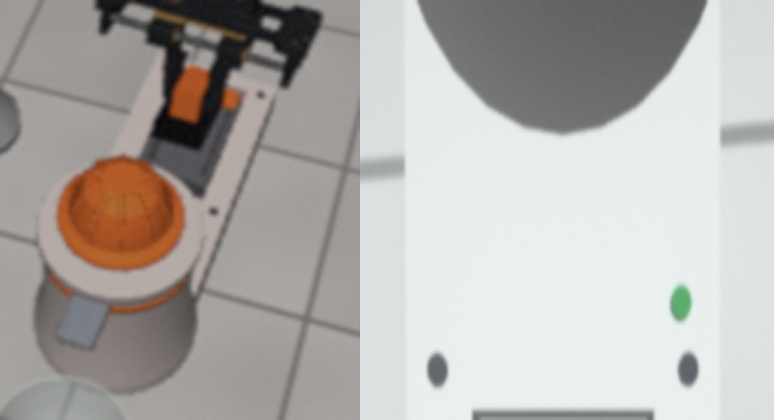

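{"name": "step_arm", "arguments": {"increments": [[[0,0.014,-0.002],[0.8,-0.15,0.1],0.1],[[0,0,0],[0.8,0,0.1],0.1],[[0,0,0],[0.5,0,0.08],0.1],[[0,0,0],[0,0,0],0.1]]}}

```text
time: 11.15
eef_pos: [0.5309, -0.0886, 0.067]
orientation: [0.417, 0.582, 0.546, -0.436]
ft_force: [-1.2, -0.2, -2.5]
width: 0.0239
```

```bash
python3 - <<'E'
from h import *
cur(); tgt(-39,2,16,x=-.5)
E
```

```text
x 1.84 yt -39.20 zt 11.54 tilt 15.82 yaw -3.14 | Fx -1.17 Fy -0.25 Fz -2.51 T [-0.25  0.13  0.02] t 11.15 w 0.0239
p [ 0.5309 -0.0886  0.067 ] F [-1.18 -0.18 -2.51] T [-0.25  0.13  0.02] w 0.0239 t 11.15
turn [ 0.0027  0.0031 -0.0086] shift cm [ 0.91 -0.24  0.25]
```

{"name": "step_arm", "arguments": {"increments": [[[0,0,-0.008],[0,-0.24,0],0.1],[[0,0,0],[0,0,0],0.1]]}}

```text
time: 11.4
eef_pos: [0.5285, -0.0886, 0.0672]
orientation: [0.415, 0.58, 0.548, -0.438]
ft_force: [0.4, 0.1, -1.9]
width: 0.0236
```

```bash
python3 - <<'E'
from h import *
cur(); tgt(-39,2,16,x=-.5)
E
```

```text
x -0.58 yt -39.30 zt 11.75 tilt 15.81 yaw -3.13 | Fx 0.43 Fy 0.15 Fz -1.86 T [-0.3   0.04  0.05] t 11.40 w 0.0236
p [ 0.5285 -0.0886  0.0672] F [ 0.43  0.13 -1.86] T [-0.3   0.04  0.05] w 0.0236 t 11.4
turn [ 0.0028  0.0034 -0.0004] shift cm [0.93 0.01 0.24]
```

{"name": "step_arm", "arguments": {"increments": [[[0.002,0.003,0],[0.35,0,0.1],0.1],[[0,0,0],[0.3,0,0.08],0.1],[[0,0,0],[0,0,0],0.1]]}}

```text
time: 11.78
eef_pos: [0.5285, -0.0886, 0.06]
orientation: [0.414, 0.581, 0.548, -0.437]
ft_force: [-0.0, 0.1, -2.3]
width: 0.0238
```

```bash
python3 - <<'E'
from h import *
cur(); tgt(-39,0,16,x=-.5)
E
```

```text
x -0.52 yt -39.19 zt 4.48 tilt 15.98 yaw -3.26 | Fx -0.02 Fy 0.05 Fz -2.32 T [-0.26  0.09 -0.03] t 11.78 w 0.0238
p [ 0.5285 -0.0886  0.06  ] F [-0.02  0.06 -2.32] T [-0.26  0.09 -0.03] w 0.0238 t 11.775
turn [ 0.0006  0.0003 -0.0006] shift cm [0.43 0.   0.11]
```

{"name": "step_arm", "arguments": {"increments": [[[0,0,0],[0.14,0,0.04],0.1],[[0,0,0],[0.1,0,0.03],0.1],[[0,0,0],[0,0,0],0.1]]}}

```text
time: 12.15
eef_pos: [0.5286, -0.0886, 0.0574]
orientation: [0.414, 0.581, 0.548, -0.437]
ft_force: [-0.5, -0.9, -2.5]
width: 0.0237
```

```bash
python3 - <<'E'
from h import *
cur(); tgt(-39,0,16,x=-.5)
E
```

```text
x -0.47 yt -39.21 zt 1.82 tilt 15.98 yaw -3.26 | Fx -0.47 Fy -0.91 Fz -2.47 T [-0.28  0.1   0.04] t 12.15 w 0.0237
p [ 0.5286 -0.0886  0.0574] F [-0.52 -0.88 -2.47] T [-0.28  0.1   0.04] w 0.0237 t 12.15
turn [ 0.0007  0.0003 -0.0007] shift cm [ 0.18 -0.    0.03]
```

{"name": "step_arm", "arguments": {"increments": [[[0,0,0],[0.1,0,0.02],0.1],[[0,0,0],[0,0,0],0.1]]}}

```text
time: 12.4
eef_pos: [0.5286, -0.0885, 0.0564]
orientation: [0.414, 0.581, 0.548, -0.437]
ft_force: [0.4, -0.5, -1.6]
width: 0.0238
```

```bash
python3 - <<'E'
from h import *
cur(); tgt(-39,0,16,x=-.5)
E
```

```text
x -0.45 yt -39.14 zt 0.80 tilt 15.98 yaw -3.25 | Fx 0.42 Fy -0.44 Fz -1.59 T [-0.26  0.09 -0.03] t 12.40 w 0.0238
p [ 0.5286 -0.0885  0.0564] F [ 0.39 -0.46 -1.59] T [-0.26  0.09 -0.03] w 0.0238 t 12.4
turn [ 0.0008  0.0004 -0.0008] shift cm [ 0.08 -0.    0.01]
```

{"name": "step_arm", "arguments": {"increments": [[[0,0,0],[-0.055,0,0.19],0.1],[[0,0,0],[-0.04,0,0.14],0.1],[[0,0,0],[0,0,0],0.1]]}}

```text
time: 12.78
eef_pos: [0.5285, -0.0923, 0.0564]
orientation: [0.414, 0.581, 0.548, -0.437]
ft_force: [-0.1, -0.1, -1.9]
width: 0.0238
```

```bash
python3 - <<'E'
from h import *
cur()
E
```

```text
x -0.36 yt -42.92 zt 0.89 tilt 15.97 yaw -3.26 | Fx -0.12 Fy -0.13 Fz -1.93 T [-0.28  0.09 -0.03] t 12.78 w 0.0238
```

{"name": "step_arm", "arguments": {"increments": [[[0,0,0],[-0.04,0,0.15],0.1],[[0,0,0],[0,0,0],0.1]]}}

```text
time: 13.02
eef_pos: [0.5283, -0.0936, 0.0565]
orientation: [0.413, 0.581, 0.548, -0.437]
ft_force: [-0.2, 2.8, -1.6]
width: 0.0239
```

```bash
python3 - <<'E'
from h import *
cur()
E
```

```text
x -0.45 yt -44.20 zt 0.87 tilt 16.02 yaw -3.26 | Fx -0.32 Fy 2.79 Fz -1.63 T [0.01 0.   0.01] t 13.03 w 0.0239
```

{"name": "step_arm", "arguments": {"increments": [[[0,0,0],[-0.03,0,0.1],0.1],[[0,0,0],[0,0,0],0.1]]}}

```text
time: 13.28
eef_pos: [0.5282, -0.0943, 0.0565]
orientation: [0.413, 0.581, 0.548, -0.437]
ft_force: [0.4, 1.4, -2.1]
width: 0.0238
```

```bash
python3 - <<'E'
from h import *
cur()
E
```

```text
x -0.48 yt -44.90 zt 0.88 tilt 16.06 yaw -3.26 | Fx 0.30 Fy 1.46 Fz -2.08 T [ 0.11  0.02 -0.02] t 13.28 w 0.0238
```

{"name": "step_arm", "arguments": {"increments": [[[0,0,0],[-0.04,0,0.14],0.1],[[0,0,0],[-0.04,0,0.14],0.1],[[0,0,0],[0,0,0],0.1]]}}

```text
time: 13.65
eef_pos: [0.5281, -0.097, 0.0566]
orientation: [0.413, 0.581, 0.549, -0.437]
ft_force: [-0.2, 3.5, -1.2]
width: 0.0235
```

```bash
python3 - <<'E'
from h import *
cur()
E
```

```text
x -0.49 yt -47.56 zt 0.91 tilt 16.10 yaw -3.25 | Fx -0.40 Fy 3.51 Fz -1.17 T [ 0.3  -0.11  0.04] t 13.65 w 0.0235
```

{"name": "step_arm", "arguments": {"increments": [[[0,0,0],[-0.04,0,0.14],0.1],[[0,0,0],[0,0,0],0.1]]}}

```text
time: 13.9
eef_pos: [0.528, -0.0983, 0.0566]
orientation: [0.413, 0.581, 0.549, -0.437]
ft_force: [0.8, 3.6, -1.9]
width: 0.0235
```

```bash
python3 - <<'E'
from h import *
cur()
E
```

```text
x -0.51 yt -48.85 zt 0.94 tilt 16.13 yaw -3.25 | Fx 0.62 Fy 3.68 Fz -1.86 T [ 0.37 -0.08 -0.03] t 13.90 w 0.0235
```

{"name": "step_arm", "arguments": {"increments": [[[0,0,0],[-0.04,0,0.14],0.1],[[0,0,0],[0,0,0],0.1]]}}

```text
time: 14.15
eef_pos: [0.5279, -0.0997, 0.0566]
orientation: [0.413, 0.581, 0.549, -0.436]
ft_force: [1.2, 4.2, -2.1]
width: 0.0235
```

```bash
python3 - <<'E'
from h import *
cur(); tgt(-51,.8,12,x=-.5)
E
```

```text
x -0.51 yt -50.16 zt 0.95 tilt 16.16 yaw -3.25 | Fx 0.91 Fy 4.30 Fz -2.07 T [ 0.5  -0.07  0.05] t 14.15 w 0.0235
p [ 0.5279 -0.0997  0.0566] F [ 1.16  4.24 -2.07] T [ 0.5  -0.07  0.05] w 0.0235 t 14.15
turn [ 0.0008 -0.0726 -0.0006] shift cm [ 0.37  0.   -0.06]
```

{"name": "step_arm", "arguments": {"increments": [[[0,-0.036,0],[0.18,0,-0.03],0.1],[[0,-0.036,0],[0.18,0,-0.03],0.1],[[0,0,0],[0,0,0],0.1]]}}

```text
time: 14.52
eef_pos: [0.528, -0.0976, 0.0532]
orientation: [0.434, 0.564, 0.532, -0.458]
ft_force: [1.1, 4.1, -2.0]
width: 0.0237
```

```bash
python3 - <<'E'
from h import *
cur(); tgt(-51.5,.8,8,x=-.5)
E
```

```text
x -0.51 yt -50.74 zt 0.90 tilt 11.73 yaw -3.23 | Fx 0.82 Fy 4.12 Fz -2.00 T [ 0.52 -0.07  0.05] t 14.53 w 0.0237
p [ 0.528  -0.0976  0.0532] F [ 1.05  4.06 -2.  ] T [ 0.52 -0.07  0.05] w 0.0237 t 14.525
turn [ 0.0012 -0.065  -0.0008] shift cm [ 0.33  0.   -0.06]
```

{"name": "step_arm", "arguments": {"increments": [[[0,-0.033,0],[0.16,0,-0.03],0.1],[[0,-0.032,0],[0.16,0,-0.03],0.1],[[0,0,0],[0,0,0],0.1]]}}

```text
time: 14.9
eef_pos: [0.5281, -0.0959, 0.0498]
orientation: [0.452, 0.547, 0.517, -0.478]
ft_force: [0.3, 3.3, -1.5]
width: 0.0232
```

```bash
python3 - <<'E'
from h import *
cur(); tgt(-51.8,.7,4,x=-.5)
E
```

```text
x -0.52 yt -51.23 zt 0.86 tilt 7.70 yaw -3.20 | Fx 0.09 Fy 3.28 Fz -1.45 T [ 0.6  -0.03  0.02] t 14.90 w 0.0232
p [ 0.5281 -0.0959  0.0498] F [ 0.28  3.27 -1.45] T [ 0.6  -0.03  0.02] w 0.0232 t 14.9
turn [ 0.0016 -0.0646 -0.0009] shift cm [ 0.34  0.   -0.08]
```

{"name": "step_arm", "arguments": {"increments": [[[0,-0.033,0],[0.17,0,-0.02],0.1],[[0,-0.032,0],[0.16,0,-0.02],0.1],[[0,0,0],[0,0,0],0.1]]}}

```text
time: 15.28
eef_pos: [0.5282, -0.095, 0.0464]
orientation: [0.47, 0.53, 0.501, -0.497]
ft_force: [0.9, 4.4, -1.5]
width: 0.0233
```

```bash
python3 - <<'E'
from h import *
cur(); tgt(-52.2,.5,1,x=-.5)
E
```

```text
x -0.50 yt -52.25 zt 0.82 tilt 3.67 yaw -3.21 | Fx 0.69 Fy 4.48 Fz -1.54 T [ 0.63 -0.05  0.02] t 15.28 w 0.0233
p [ 0.5282 -0.095   0.0464] F [ 0.95  4.43 -1.54] T [ 0.63 -0.05  0.02] w 0.0233 t 15.275
turn [ 0.0015 -0.0465 -0.0013] shift cm [ 0.27 -0.   -0.1 ]
```

{"name": "step_arm", "arguments": {"increments": [[[0,-0.024,0],[0.13,0,-0.05],0.1],[[0,-0.023,0],[0.12,0,-0.04],0.1],[[0,0,0],[0,0,0],0.1]]}}

```text
time: 15.65
eef_pos: [0.5282, -0.0939, 0.0437]
orientation: [0.483, 0.517, 0.489, -0.51]
ft_force: [0.1, 4.0, -0.9]
width: 0.0237
```

```bash
python3 - <<'E'
from h import *
cur(); tgt(-52,0,0,x=-.5)
E
```

```text
x -0.48 yt -52.33 zt 0.75 tilt 0.73 yaw -3.21 | Fx -0.18 Fy 4.03 Fz -0.90 T [ 0.66 -0.03  0.01] t 15.65 w 0.0237
p [ 0.5282 -0.0939  0.0437] F [ 0.05  4.03 -0.9 ] T [ 0.66 -0.03  0.01] w 0.0237 t 15.65
turn [ 0.0016 -0.0127 -0.0014] shift cm [ 0.14 -0.   -0.06]
```

{"name": "step_arm", "arguments": {"increments": [[[0,-0.013,-0.001],[0.07,0,0],0.1],[[0,0,0],[0.06,0,0],0.1],[[0,0,0],[0,0,0],0.1]]}}

```text
time: 16.02
eef_pos: [0.5283, -0.094, 0.0424]
orientation: [-0.486, -0.514, -0.485, 0.514]
ft_force: [-0.6, 4.5, -1.9]
width: 0.0233
```

```bash
python3 - <<'E'
from h import *
cur(); tgt(-51,0,0,x=-.5)
E
```

```text
x -0.46 yt -52.74 zt 0.19 tilt -0.09 yaw -3.21 | Fx -0.83 Fy 4.50 Fz -1.87 T [0.65 0.03 0.05] t 16.02 w 0.0233
p [ 0.5283 -0.094   0.0424] F [-0.57  4.54 -1.87] T [0.65 0.03 0.05] w 0.0233 t 16.025
turn [ 0.0015  0.0016 -0.0005] shift cm [ 0.01 -0.   -0.17]
```

{"name": "step_arm", "arguments": {"increments": [[[0,0,0],[0.05,0,-0.03],0.1],[[0,0,0],[0,0,0],0.1]]}}

```text
time: 16.27
eef_pos: [0.5283, -0.094, 0.0423]
orientation: [-0.486, -0.514, -0.485, 0.514]
ft_force: [-0.5, 4.4, -0.2]
width: 0.0236
```

```bash
python3 - <<'E'
from h import *
cur(); tgt(-51,0,0,x=-.5)
E
```

```text
x -0.43 yt -52.73 zt 0.11 tilt -0.11 yaw -3.23 | Fx -0.76 Fy 4.37 Fz -0.22 T [0.61 0.05 0.01] t 16.27 w 0.0236
p [ 0.5283 -0.094   0.0423] F [-0.51  4.4  -0.22] T [0.61 0.05 0.01] w 0.0236 t 16.275
turn [ 0.0013  0.0019 -0.0008] shift cm [ 0.   -0.01 -0.17]
```

{"name": "step_arm", "arguments": {"increments": [[[0,0,0],[0.1,0,0],0.1],[[0,0,0],[0,0,0],0.1]]}}

```text
time: 16.52
eef_pos: [0.5283, -0.094, 0.0423]
orientation: [-0.487, -0.514, -0.485, 0.514]
ft_force: [0.4, 5.4, -1.4]
width: 0.0236
```

```bash
python3 - <<'E'
from h import *
cur()
E
```

```text
x -0.44 yt -52.79 zt 0.16 tilt -0.12 yaw -3.24 | Fx 0.08 Fy 5.39 Fz -1.42 T [0.61 0.06 0.07] t 16.52 w 0.0236
```

{"name": "step_arm", "arguments": {"increments": [[[0,0,0],[0.05,0,-0.12],0.1],[[0,0,0],[0.05,0,0],0.1],[[0,0,0],[0,0,0],0.1]]}}

```text
time: 16.9
eef_pos: [0.5285, -0.0934, 0.0423]
orientation: [-0.487, -0.514, -0.484, 0.514]
ft_force: [-1.3, 3.9, 0.8]
width: 0.0234
```

```bash
python3 - <<'E'
from h import *
cur()
E
```

```text
x -0.28 yt -52.14 zt 0.16 tilt -0.19 yaw -3.25 | Fx -1.51 Fy 3.82 Fz 0.83 T [ 0.61  0.21 -0.05] t 16.90 w 0.0234
```

{"name": "step_arm", "arguments": {"increments": [[[0,0,0],[0,0,0],0.35],[[0,0,0],[0,0,0],0.4],[[0,0,0],[0,0,0],0.5],[[0,0,0],[0,0,0],0.5],[[0,0,0],[0,0,0],0.5]]}}

```text
time: 17.52
eef_pos: [0.5292, -0.095, 0.042]
orientation: [-0.488, -0.513, -0.483, 0.515]
ft_force: [0.2, 0.6, -0.7]
width: 0.0442
```

```bash
python3 - <<'E'
from h import *
cur()
im=snap('wrist','w5.png')
snap('side','s5.png')
E
```

```text
x 0.52 yt -53.81 zt 0.04 tilt -0.34 yaw -3.26 | Fx 0.12 Fy 0.62 Fz -0.68 T [-0.08  0.02  0.01] t 17.52 w 0.0442
```

View pics/w5.png

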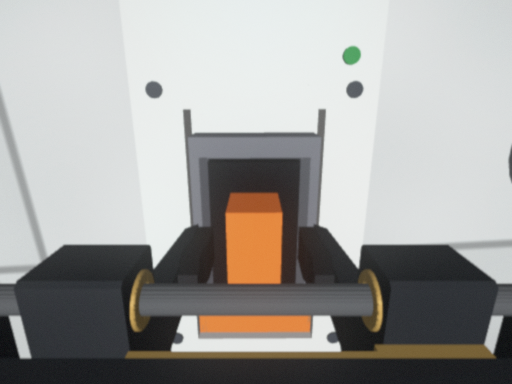

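{"name": "step_arm", "arguments": {"increments": [[[0,0,0],[-1,0,0],0.5],[[0,0,0],[-3,0,0],0.5],[[0,0,0],[-4,0,0],0.5],[[0,0,0],[-4,0,0],0.5],[[0,0,0],[-4,0,0],0.5],[[0,0,0],[-4,0,0],0.5],[[0,0,0],[-4,0,0],0.5],[[0,0,0],[0,0,0],0]]}}

```text
time: 18.62
eef_pos: [0.5273, -0.0929, 0.2951]
orientation: [-0.489, -0.514, -0.482, 0.514]
ft_force: [0.1, -0.2, -0.8]
width: 0.0364
```

```bash
python3 - <<'E'
from h import *
import pickle
cur()
im=snap('wrist','w6.png');pickle.dump(calibration('wrist'),open('w6.pkl','wb'))
s=snap('side','s6.png');q=snap('scene','q6.png')
print([(d['at'],d['confidence']) for n in['wrist','side'] for d in search_frame(n,'dome_top')])
a=cv2.resize(im[40:240,150:350],None,fx=3,fy=3,interpolation=cv2.INTER_CUBIC);cv2.imwrite('pics/w6z.png',a)
p,r,o=pose();print(p,r.as_matrix().round(3))
b=cv2.resize(s[170:300,220:340],None,fx=3,fy=3,interpolation=cv2.INTER_CUBIC);d=cv2.resize(q[150:280,220:340],None,fx=3,fy=3,interpolation=cv2.INTER_CUBIC)
cv2.imwrite('pics/sq6.png',np.hstack([b,d]))
E
```

```text
x -1.52 yt -51.80 zt 253.14 tilt -0.41 yaw -3.24 | Fx 0.13 Fy -0.22 Fz -0.77 T [-0.08  0.1   0.  ] t 18.62 w 0.0364
[([0.5398, 0.0511, 0.1643], 0.61), ([0.5304, 0.1204, 0.1919], 0.57)]
[ 0.52636113 -0.09262216  0.29035823] [[-0.002  0.998 -0.057]
 [-0.004 -0.057 -0.998]
 [-1.    -0.001  0.004]]
```

View pics/w6z.png

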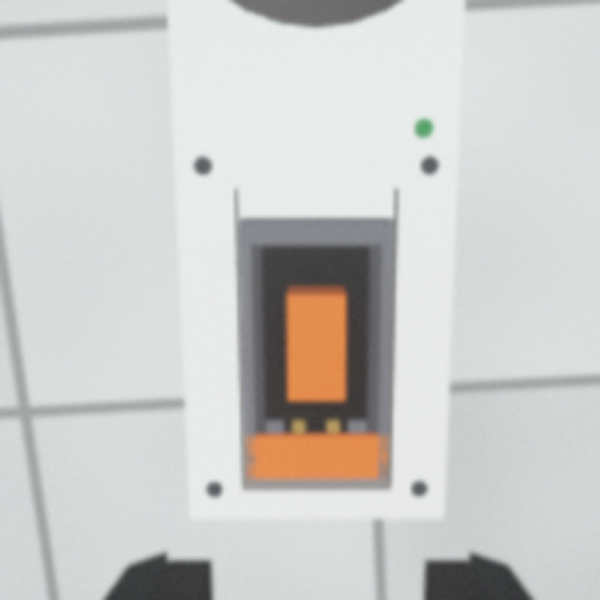

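View pics/w6.png

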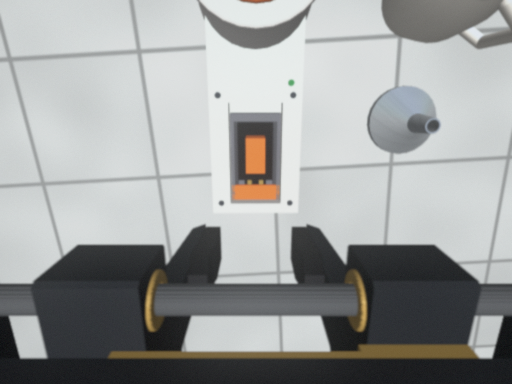

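View pics/sq6.png

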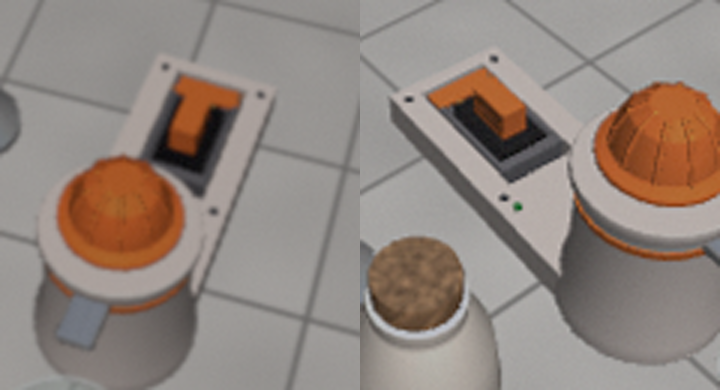

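{"name": "step_arm", "arguments": {"increments": [[[0,0,0],[4,0.02,0],0],[[0,0,0],[4,0.05,0],0],[[0,0,0],[4,0.05,0],0],[[0,0,0],[4,0.05,0],0],[[0,0,0],[4,0.05,0],0],[[0,0,0],[0,0,0],0],[[0,0,0],[0,0,0],0]]}}

```text
time: 19.75
eef_pos: [0.5262, -0.0929, 0.0813]
orientation: [-0.484, -0.512, -0.487, 0.517]
ft_force: [-0.4, 0.1, 0.2]
width: 0.0001
```

```bash
python3 - <<'E'
from h import *
delta([.5285,-.0916,.066],YAW)
E
```

```text
p [ 0.5262 -0.0929  0.0813] F [-0.38  0.11  0.17] T [-0.1   0.06 -0.03] w 0.0001 t 19.75
turn [0.0006 0.0016 0.0085] shift cm [ 1.52  0.23 -0.14]
```

{"name": "step_arm", "arguments": {"increments": [[[0,0,0.008],[0.8,0.2,-0.14],0],[[0,0,0],[0.4,0,0],0],[[0,0,0],[0.2,0,0],0],[[0,0,0],[0.15,0,0],0]]}}

```text
time: 20.25
eef_pos: [0.5297, -0.092, 0.0679]
orientation: [0.488, 0.514, 0.483, -0.514]
ft_force: [0.2, -1.2, 0.5]
width: 0.0004
```

```bash
python3 - <<'E'
from h import *
delta([.5285,-.0916,.066],YAW)
E
```

```text
p [ 0.5297 -0.092   0.0679] F [ 0.23 -1.16  0.54] T [-0.03  0.09  0.06] w 0.0004 t 20.25
turn [ 0.0007  0.0034 -0.0054] shift cm [ 0.19 -0.13 -0.03]
```

{"name": "step_arm", "arguments": {"increments": [[[0,0,0],[0.15,0,0],0],[[0,0,0],[0.15,0,0],0]]}}

```text
time: 20.5
eef_pos: [0.5298, -0.092, 0.0663]
orientation: [0.488, 0.514, 0.483, -0.513]
ft_force: [-8.0, 2.8, 25.2]
width: 0.0002
```

```bash
python3 - <<'E'
from h import *
delta([.5285,-.0916,.066],YAW)
E
```

```text
p [ 0.5298 -0.092   0.0663] F [-8.01  2.77 25.22] T [0.37 1.35 0.01] w 0.0002 t 20.5
turn [ 0.0009  0.0039 -0.0063] shift cm [ 0.03 -0.14 -0.04]
```

{"name": "step_arm", "arguments": {"increments": [[[0,0,0],[-1,0,0],0],[[0,0,0],[-4,0,0],0],[[0,0,0],[-5,0,0],0],[[0,0,0],[-5,0,0],0],[[0,0,0],[-5,0,0],0],[[0,0,0],[-5,0,0],0],[[0,0,0],[-3,0.2,-4],0],[[0,0,0],[0,0,-4],0],[[0,0,0],[0,0,-4],0],[[0,0,0],[0,0,-3],0],[[0,0,0],[0,0,0],0]]}}

```text
time: 21.88
eef_pos: [0.5379, 0.0629, 0.3587]
orientation: [0.489, 0.516, 0.482, -0.513]
ft_force: [0.4, -0.3, -0.7]
width: 0.0007
```

```bash
python3 - <<'E'
from h import *
import pickle
p,r,o=pose();print(p,r.as_matrix().round(3),o['time'])
im=snap('wrist','w7.png');pickle.dump(calibration('wrist'),open('w7.pkl','wb'))
print([(d['at'],d['confidence']) for d in search_frame('wrist','dome_top')])
E
```

```text
[0.53789584 0.06291169 0.35867875] [[ 0.01   0.998 -0.059]
 [-0.004 -0.059 -0.998]
 [-1.     0.01   0.004]] 21.875
[([0.5384, 0.1026, 0.1986], 0.87), ([0.5434, 0.0996, 0.1483], 0.49)]
```

View pics/w7.png

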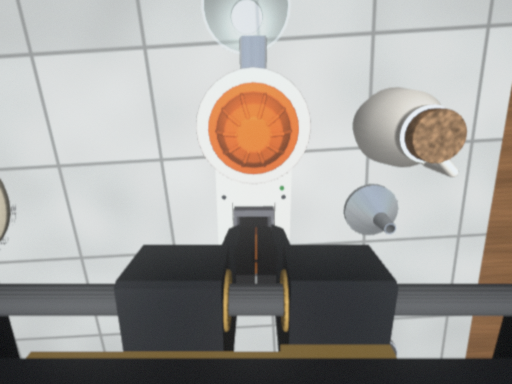

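```bash
python3 - <<'E'
from h import *
import pickle
c=pickle.load(open('w7.pkl','rb'))
print(ray(c,253,132,.21),ray(c,253,129,.16))
d=ray(c,253,132,.21);delta([d[0],d[1],.225],YAW)
E
```

```text
[0.5401814  0.10297165 0.21      ] [0.54009916 0.1007686  0.16      ]
p [0.5381 0.0611 0.3585] F [-0.4   0.7   0.83] T [-0.09  0.08 -0.03] w 0.0003 t 21.975
turn [-0.0033  0.0041 -0.0102] shift cm [13.33 -0.18 -4.24]
```

{"name": "step_arm", "arguments": {"increments": [[[-0.003,0.004,-0.01],[0,-0.1,-2.1],0],[[0,0,0],[3,0,-2.1],0],[[0,0,0],[3.5,0,0],0],[[0,0,0],[3.5,0,0],0],[[0,0,0],[1.7,0,0],0],[[0,0,0],[0,0,0],0]]}}

```text
time: 22.72
eef_pos: [0.5405, 0.0966, 0.2385]
orientation: [-0.483, -0.516, -0.482, 0.517]
ft_force: [-0.4, -0.5, 0.5]
width: 0.0009
```

```bash
python3 - <<'E'
from h import *
delta([.540,.1022,.210],YAW)
E
```

```text
p [0.5405 0.0966 0.2385] F [-0.44 -0.45  0.5 ] T [-0.08  0.08 -0.02] w 0.0009 t 22.725
turn [-0.0098  0.0014 -0.0008] shift cm [ 2.85 -0.09 -0.56]
```

{"name": "step_arm", "arguments": {"increments": [[[0,0,0],[1.2,-0.05,-0.56],0],[[0,0,0],[1.2,0,0],0],[[0,0,0],[0,0,0],0]]}}

```text
time: 23.1
eef_pos: [0.5412, 0.1015, 0.2144]
orientation: [0.484, 0.517, 0.481, -0.516]
ft_force: [0.0, -0.2, -0.1]
width: 0.0002
```

```bash
python3 - <<'E'
from h import *
delta([.540,.1022,.210],YAW)
E
```

```text
p [0.5412 0.1015 0.2144] F [ 0.02 -0.21 -0.12] T [-0.08  0.04  0.04] w 0.0002 t 23.1
turn [-0.0113  0.0014 -0.0032] shift cm [ 0.44 -0.12 -0.06]
```

{"name": "step_arm", "arguments": {"increments": [[[0,0,0],[0.35,0,0],0],[[0,0,0],[0.35,0,0],0]]}}

```text
time: 23.35
eef_pos: [0.5414, 0.1015, 0.2079]
orientation: [0.484, 0.518, 0.481, -0.516]
ft_force: [-2.0, 0.6, 3.1]
width: 0.0006
```

```bash
python3 - <<'E'
from h import *
delta([.540,.1022,.2025],YAW)
E
```

```text
p [0.5414 0.1015 0.2079] F [-2.    0.64  3.1 ] T [-0.11  0.44  0.05] w 0.0006 t 23.35
turn [-0.011   0.0014 -0.0047] shift cm [ 0.54 -0.15 -0.06]
```

{"name": "step_arm", "arguments": {"increments": [[[0,0,0],[0.3,0,0],0],[[0,0,0],[0.2,0,0],0],[[0,0,0],[0.1,0,0],0]]}}

```text
time: 23.72
eef_pos: [0.5415, 0.1015, 0.2028]
orientation: [0.485, 0.518, 0.481, -0.516]
ft_force: [-2.2, -0.1, 4.7]
width: 0.0003
```

```bash
python3 - <<'E'
from h import *
delta([.540,.1022,.2025],YAW)
E
```

```text
p [0.5415 0.1015 0.2028] F [-2.24 -0.07  4.69] T [-0.09  0.51  0.08] w 0.0003 t 23.725
turn [-0.0109  0.0015 -0.0062] shift cm [ 0.03 -0.15 -0.06]
```

{"name": "step_arm", "arguments": {"increments": [[[0,0,0],[0.1,0,0],0],[[0,0,0],[0.08,0,0],0]]}}

```text
time: 23.98
eef_pos: [0.5415, 0.1015, 0.2024]
orientation: [0.485, 0.518, 0.48, -0.515]
ft_force: [-3.5, -0.6, 9.3]
width: 0.0005
```

```bash
python3 - <<'E'
from h import *
delta([.540,.1022,.2025],YAW)
E
```

```text
p [0.5415 0.1015 0.2024] F [-3.46 -0.6   9.32] T [-0.11  0.76  0.  ] w 0.0005 t 23.975
turn [-0.0108  0.0016 -0.0079] shift cm [-0.01 -0.15 -0.06]
```

{"name": "step_arm", "arguments": {"increments": [[[0,0,0],[0.12,0,0],0],[[0,0,0],[0.12,0,0],0]]}}

```text
time: 24.22
eef_pos: [0.5415, 0.1015, 0.2024]
orientation: [0.486, 0.519, 0.48, -0.515]
ft_force: [-4.6, -0.5, 11.4]
width: 0.0004
```

{"name": "step_arm", "arguments": {"increments": [[[0,0,0],[-0.5,0,0],0],[[0,0,0],[-1,0,0],0],[[0,0,0],[-4,0,0],0],[[0,0,0],[-5,0,0],0],[[0,0,0],[-4,0,3],0],[[0,0,0],[0,0,4],0],[[0,0,0],[0,0,0],0]]}}

```text
time: 25.1
eef_pos: [0.5353, 0.0306, 0.353]
orientation: [0.486, 0.519, 0.479, -0.514]
ft_force: [0.5, -0.8, -0.6]
width: 0.0003
```

```bash
python3 - <<'E'
from h import *
p,r,o=pose();print(p,o['time'],o['ft_force'])
im=snap('wrist','w8.png');q=snap('scene','q8.png');s=snap('side','s8.png')
f=lambda i:cv2.resize(i,None,fx=3,fy=3,interpolation=cv2.INTER_CUBIC)
cv2.imwrite('pics/m8.png',np.hstack([f(s[170:300,220:340]),f(q[150:280,220:340])]))
q6=cv2.imread('pics/q6.png'); print(np.abs(q[170:230,295:350].astype(int)-q6[170:230,295:350]).mean())
E
```

```text
[0.53530145 0.03063707 0.35304292] 25.1 [ 0.48448271 -0.84041511 -0.60891863]
1.3586868686868687
```

View pics/m8.png

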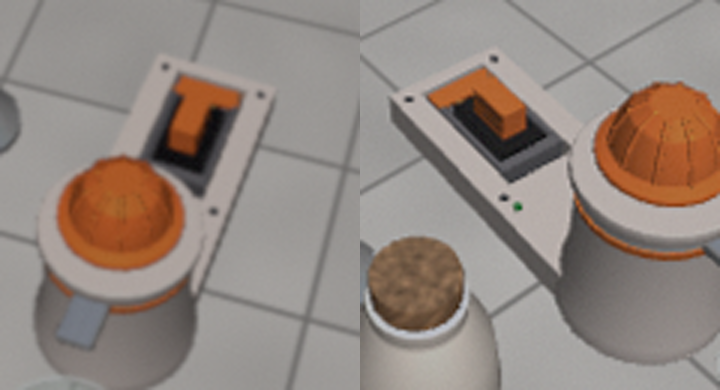

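View pics/w8.png

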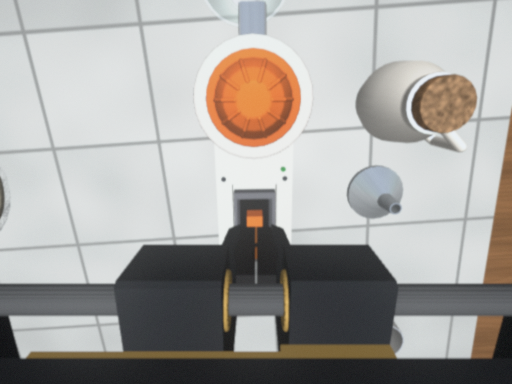

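```bash
python3 -c "
from workcell import *
print(finish_job())"
```

```text
the job is handed in; nothing more can be done
None
```

The battery is fitted in the pocket and the dome was pressed down and sprang back. I handed the job in at about 25 s of the 72 s; no verdict was reported.

- **Battery:** I slid it in tongue first at about 16° of tilt. The contact's first touch was within 1 mm of where the pictures put it. Pushed in about 6 to 7 mm, it read about 4 to 5 N at the wrist. The battery then rocked down flat onto the floor.
- **Seating check:** a light press on the rib top (25 N peak) stopped at 66.3 mm above the worktop, where 66 mm is expected for a seated battery. The last pictures show it flat, tongue under the lip and heel at its wall.
- **Dome:** it stopped moving at 202.4 mm, about 8 mm down, with 11 N on it. In the last picture the dome looks the same as before the press.
- **Rest of the scene:** the arm stands clear of everything. I planned no contact with the bowl, funnel, measuring cup or jug. I did not measure their final positions, but nothing in the last pictures suggests they moved.

One disagreement: two wrist-camera views placed the pocket about 2 mm apart. I aimed mostly at the closer view and settled the rest by feel.

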